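# Index the tape-and-label carousel to the label roll and lock it

### The job

The roll carousel is locked with a tape roll at its dispensing gate, and we need to draw labels next. Push the index bolt right out by its thumb plate to free the tray, push the tray round (its upright pegs are there for that) until the label roll, the tall roll with the small hole, stands at the gate, behind the two upright guide rollers, then push the bolt fully home again so that the tray is locked there. Do not touch, lift or topple the rolls, and leave the other things on the table where they are.

Things in the scene. Friction and masses are not known exactly. Their poses are not given: they have to be found in the camera images.
- stand: fixed grey base of the carousel; origin on the turning axis at table height. Front is -x: there stands the gate (two upright white guide rollers and a tear-off blade, 180 to 210 mm from the axis, 114 mm high). Its +y side carries the index bolt in a guide (36 mm wide, 181 to 207 mm from the axis, top 50 mm above the table).
- tray (a joint): angle of the round aluminium tray (340 mm across, rim top 44 mm above the table), rad: about 0 at the start, locked; positive counter-clockwise from above, endless; friction (0.4 N m) keeps it where it is left. Four stations 90 degrees apart, at 0 on the stand's -x, +y, +x, -y axes: each a 15 mm notch in the rim and a nest (5 mm high, centre 85 mm from the axis), floor 42 mm above the table.
- peg_1 (a point): top of one of the tray's four black upright turning pegs: 14 mm thick, 158 mm from the axis, standing from the rim (44 mm above the table) up to 82 mm. They stand midway between the stations: at tray angle 0, at 45, 135, 225 and 315 degrees counter-clockwise from the stand's +x axis; this one at 45.
- peg_2 (a point): top of the peg at 135 degrees
- peg_3 (a point): top of the peg at 225 degrees
- peg_4 (a point): top of the peg at 315 degrees
- bolt (a joint): travel of the index bolt along the stand's +y axis, m: 0 = fully home, its 11 mm round nose 14 mm deep in a notch of the rim (locked); 0.024 = fully drawn outward; the nose is clear of the rim from 0.015. Slides with about 3 N and stays where it is left. It finds its way into a notch that is up to about 4 mm off at the rim.
- thumb_plate (a point): on the bolt's upright steel thumb plate, 44 mm wide (along the stand's x), 6 mm thick (along its y), 32 to 94 mm above the table; the point is mid-width, mid-thickness, 80 mm above the table, 228 mm from the axis when the bolt is home. The space on its inner side, between plate and tray rim, is free above 52 mm when the tray is at a station.
- gate_spot (a point): fixed point of the stand at the gate: where the centre of the underside of the roll at the gate belongs, 85 mm in front of the axis.
- label_roll: the label roll lying on its face in one of the three nests away from the gate: white, 100 mm across, 60 mm high, with a hole of about 40 mm; origin at the centre of its underside. The three tape rolls are 48 mm high with wide holes.
- tape_front: tape roll at the gate at the start, 110 mm across, 48 mm high, origin at the centre of its underside
- tape_wide: tape roll in another nest, 110 mm across, 48 mm high, origin at the centre of its underside
- tape_small: tape roll in another nest, 94 mm across, 48 mm high, origin at the centre of its underside
- screwdriver: bystander: screwdriver lying to the right of the carousel, 26 mm high
- marker: bystander: felt marker lying near the bolt, 133 mm long, 14 mm high
- scissors: bystander: scissors lying at the near left, 206 mm long
- cutter: bystander: cutter lying at the near right, 18 mm high
- cap_tub: bystander: open tub of crown caps at the left, 116 mm across, 68 mm high
- mug: bystander: mug at the left, 101 mm high
- bottle_a: bystander: full bottle standing at the right, 57 mm across, 228 mm high
- bottle_b: bystander: full bottle standing at the right, 57 mm across, 228 mm high
Not all that is in view belongs to the job. What is shaped like the tape_wide but blue is not meant.

How it is judged:
On the way, in this order (a step that is already met when the one before it is completed fails the run):
1. the index bolt is drawn clear of the tray (value of joint bolt above 0.017 m), for 0.2 s.
2. the label roll stands at the gate, bolt still drawn, tray at rest (horizontal distance between label_roll and gate_spot below 0.016 m and value of joint bolt above 0.013 m and velocity of joint tray between -0.05 and 0.05 rad/s), for 0.2 s.
3. the bolt is home with the label roll at the gate (horizontal distance between label_roll and gate_spot below 0.016 m and value of joint bolt below 0.004 m), for 0.2 s.
At the end, for the whole second after the job is handed in: The label roll's centre is within 16 mm of the gate spot, the bolt is home in the notch (within 4 mm of its end), the tray is at rest, and all four rolls lie flat in their nests (all of step 3 and velocity of joint tray between -0.05 and 0.05 rad/s and linear speed of label_roll below 0.02 m/s and angle between each of label_roll, tape_front, tape_wide, tape_small's own z axis and vertical below 0.1 rad and z of each of label_roll, tape_front, tape_wide, tape_small in the frame of stand below 0.047 m and horizontal distance between each of label_roll, tape_front, tape_wide, tape_small and stand below 0.11 m); the robot touches nothing.
It fails at once if a roll is touched by the robot (over 1.5 N) (contact force between any of the fingers, the arm and label_roll above 1.5 N or contact force between any of the fingers, the arm and tape_front above 1.5 N or contact force between any of the fingers, the arm and tape_wide above 1.5 N or contact force between any of the fingers, the arm and tape_small above 1.5 N).
It fails at once if a roll is lifted (over 12 mm) or tipped (z of any of label_roll, tape_front, tape_wide, tape_small in the frame of stand above 0.054 m or angle between any of label_roll, tape_front, tape_wide, tape_small's own z axis and vertical above 0.35 rad).
It fails at once if another thing on the table is displaced by more than 15 mm (distance of any of screwdriver, marker, scissors, cutter, cap_tub, mug, bottle_a, bottle_b from where it was at the start of the episode above 0.015 m).
It also fails if it takes over 72 s, if anything falls off the work surface, if the arm or the gripper's body presses on something with over 40 N, if the wrist force passes 120 N, or if a joint passes its speed limit or range.

### The arm

A 7-joint arm with a two-finger parallel gripper is mounted at the origin on a cart in front of the work surface, level with it; the furniture and walls round the work are solid. World frame = base frame: x ahead of the robot, y to its left, z up, the work surface at z = 0. Lengths are in m, angles in rad, forces in N, time in s.
With the tool pointing down it reaches from about 0.4 to 0.875 m from the base axis. Payload 19.3 kg.
Tool frame: the origin (TCP) lies midway between the tips of the shut fingers; the grasp point (between the pads) lies 19 mm behind it; z points along the fingers, y is the line along which they close (so a half turn about z gives the same grasp; the last joint's range is limited). The gripper opens to 85 mm and grips with 20 to 120 N. Pads are 22 mm wide; open, the fingers measure 114 mm over their backs; the gripper's body (76 mm by 85 mm) begins 54 mm behind the grasp point. The pads swing forward as they close: fully open they stand 13 mm farther back than shut.
Start: joints at [-0.07, 0.521, -0.036, 1.599, 0.021, 1.021, -0.113], TCP at [0.625, -0, 0.231] pointing down, gripper open.
Joint ranges: [-2.91, 2.91], [-0.3, 2.13], [-1.5, 1.42], [0.17, 2.43], [-1.26, 4.41], [0.16, 1.93], [-2.52, 2.52]. Speed limits (rad/s): [1.89, 1.89, 2.39, 2.39, 3.01, 3.01, 3.01].

### API

Orientations are given as [roll, pitch, yaw] about the fixed x, y, z axes, in that order (R = Rz(yaw) Ry(pitch) Rx(roll)).
In Python, from workcell import * gives the robot as it stands. The module is installed in compiled form; this text tells all that it offers.
- The arm moves only by the tool play_rows, never from a script. Its argument "deltas" is a list of rows, each a list of 7 numbers: the shift along the tool's x, y, z in units of 500 mm (1.0 is 500 mm), then the turn, a rotation vector about the tool's x, y, z in units of 120 degrees (1.0 is 120 degrees), then the closure, from 0 (fully open) to 1 (shut). A call has 1 to 10 rows; each row is the pose to reach, as a shift and turn from the pose commanded when the call began, along the tool's axes at that moment; what a row does not reach only later rows make up. A row lasts 1/10 s, in which the tool goes at most 50 mm and 8.59 degrees, less where a joint would pass 70% of its speed; a pose out of reach is approached as far as the arm can. A call with a number of a shift or a turn outside -1 to 1 is refused whole. A call with a gripper value outside its range is refused whole. The fingers move at their own pace and stop on an object; "newtons" is the grip in N (left out, the last holds). Time passes only in rows, so rows that repeat a pose let the fingers close. It gives the time, the measured TCP pose, the force, the opening and the grip force at its end, in the units of the state.
- observe(): the state, without advancing time (a new reading comes with each control period).
- grab_frame(name): name is "scene" or "side" or "wrist"; returns the picture (400x640x3 uint8, red, green, blue); there is no depth.
- get_calibration(name): a dict with "fovy" (degrees; the focal length in pixels is half the picture's height over the tangent of half this angle, whatever the lens; pixels are square), "cx", "cy" (the principal point, pixels), "xyz" and "rotation" of the camera in the world. Camera axes: x right, y down, z forward; pixel columns grow to the right and rows downward; lengths in m; the calibration is good to about 2 mm. The wrist camera is an equidistant fisheye: a pixel r from the principal point sees the ray r / f radians off the axis. A picture is of the moment at which its call begins: read the wrist's pose just before it. get_calibration takes no time and is no camera call; for the wrist camera it gives the pose at the moment of the call.
- job_done(): hands the job in; it is judged then, once.
The state is a dict: "clock": time; "qpos": joint angles; "qd": joint speeds; "joint_efforts": joint torques, N m; "position": TCP position; "tool_rot": TCP orientation; "force": force on the tool from outside, world axes, zero at the start; "moment": the same for the moment, N m; "grip_width": finger opening in m; "finger_force": force on a finger pad.
Only numpy, scipy, OpenCV 4.12 (cv2) and the standard library are available. Lean on these libraries where they do the work, as an engineer would, in place of code of your own. Each camera call takes 0.05 s, during which the arm holds its last target. There are 200 camera calls.

## Working session

There is one attempt and no reset: what is moved stays moved. The work goes in short steps, Python scripts to look and compute and a tool call to move; the robot and the scene stay as the last step left them, time stands still between calls to the robot, and variables do not carry over. Pictures are saved under pics/ and viewed, at most 10 in all, crops included, and the job is handed in when it is done.

Besides the shell and the picture viewer there is one more tool, called after "Call:" as name(argument=value, ...), one argument or row to a line, values as JSON. play_rows: Moves the arm, as the interface text tells. Its arguments: {"type":"object","properties":{"deltas":{"type":"array"},"newtons":{"type":"number"}},"required":["deltas"]}

```bash
mkdir -p pics
cat > h.py <<'E'
from workcell import *
import numpy as np, cv2
from scipy.spatial.transform import Rotation as R
def snap(n,f):
    im=grab_frame(n); cv2.imwrite('pics/'+f,im[:,:,::-1]); return im
def cam(n):
    c=get_calibration(n); f=200/np.tan(np.radians(c['fovy'])/2); return c,f,np.array(c['xyz']),np.array(c['rotation'])
def ray(n,u,v):
    c,f,p,r=cam(n); d=np.array([(u-c['cx'])/f,(v-c['cy'])/f,1])
    if n=='wrist':
        q=d[:2]; t=np.linalg.norm(q); d=np.array([*(q/t*np.sin(t)),np.cos(t)])
    return p,r@d
def onz(n,u,v,z):
    p,d=ray(n,u,v); return p+d*(z-p[2])/d[2]
def proj(n,X):
    c,f,p,r=cam(n); q=r.T@(np.array(X)-p)
    return c['cx']+f*q[0]/q[2], c['cy']+f*q[1]/q[2]
E
python3 - <<'E'
from h import *
for n in('scene','side'):
    snap(n,n+'0.png'); c=get_calibration(n); print(n,c)
s=observe(); print(s['clock'],s['position'],s['tool_rot'],s['grip_width'])
E
```

```text
scene {'fovy': 42.08543239868667, 'cx': 313.39213048599686, 'cy': 210.3769657659713, 'xyz': array([-0.0828786 , -0.85394805,  1.35423884]), 'rotation': array([-2.45301949, -0.00299702, -0.61657518])}
side {'fovy': 56.19385981541492, 'cx': 322.9560536852134, 'cy': 207.28859007672767, 'xyz': array([ 0.21972453, -0.86245376,  0.84520946]), 'rotation': array([-2.27030894, -0.00721036, -0.31847625])}
0.1 [ 6.24702441e-01 -3.16839612e-05  2.30794500e-01] [-3.14059931e+00  5.19681469e-05  1.57075834e+00] 0.08511628181359905
```

```bash
sed -i "s/np.array(c\['rotation'\])/R.from_euler('xyz',c['rotation']).as_matrix()/" h.py; grep rotation h.py
```

```text
c=get_calibration(n); f=200/np.tan(np.radians(c['fovy'])/2); return c,f,np.array(c['xyz']),R.from_euler('xyz',c['rotation']).as_matrix()
```

View pics/scene0.png

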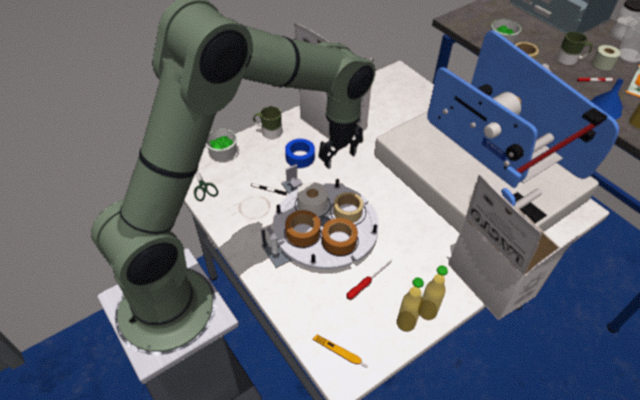

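View pics/side0.png

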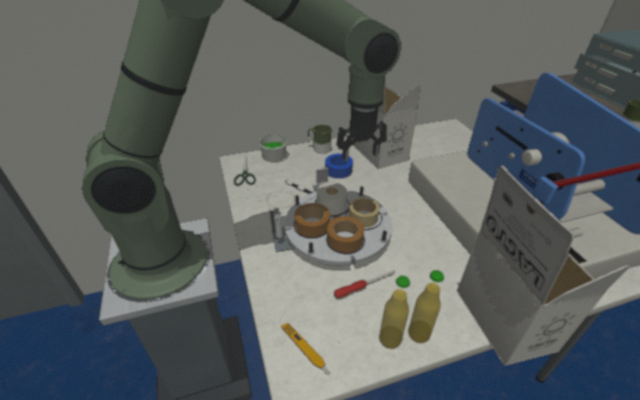

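Run:
```python
from h import *
a=cv2.imread('pics/scene0.png')[150:290,230:410]; b=cv2.imread('pics/side0.png')[150:290,230:410]
cv2.imwrite('pics/crop.png',np.hstack([cv2.resize(x,None,fx=2.2*2,fy=4.2,interpolation=cv2.INTER_CUBIC)[:, :] for x in(a,)]))
for n,p in(('scene',[(337,183),(376,229),(313,258),(280,210)]),('side',[(362,190),(385,230),(311,248),(297,200)])):
    P=np.array([onz(n,u,v,.08) for u,v in p]); print(n,P.round(3)); print(P.mean(0))
```

```text
scene [[ 0.659  0.05   0.08 ]
 [ 0.641 -0.173  0.08 ]
 [ 0.42  -0.148  0.08 ]
 [ 0.441  0.062  0.08 ]]
[ 0.54032953 -0.0522803   0.08      ]
side [[ 0.663  0.045  0.08 ]
 [ 0.652 -0.156  0.08 ]
 [ 0.422 -0.159  0.08 ]
 [ 0.441  0.06   0.08 ]]
[ 0.5445585  -0.05239684  0.08      ]
```

View pics/crop.png

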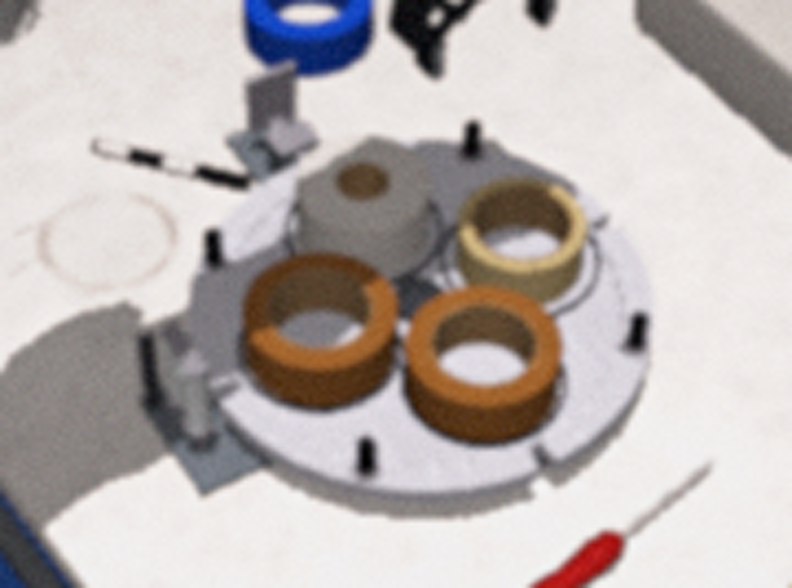

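Run:
```python
from h import *
from scipy.optimize import least_squares
px={45:(337.5,179.3),135:(278.4,205.2),225:(313.2,254.8),315:(375.5,225)}
P={k:onz('scene',*v,.082)[:2] for k,v in px.items()}
f=lambda q:np.concatenate([[q[0]+.158*np.cos(q[2]+np.radians(k))-P[k][0],q[1]+.158*np.sin(q[2]+np.radians(k))-P[k][1]] for k in P])
r=least_squares(f,[.54,-.05,0]); print(r.x,np.degrees(r.x[2]),r.fun.round(4))
for u,v in((286.4,169),(297.5,165)): print(onz('scene',u,v,.094).round(3))
print('bench',onz('scene',409,181,.1).round(3),onz('scene',380,140,.1).round(3))
s=observe();print(s['qpos'])
snap('wrist','w0.png'); print(get_calibration('wrist'))
```

```text
[ 0.54781871 -0.04006057 -0.08855911] -5.074063176962123 [ 0.0001  0.0001 -0.0002  0.0012 -0.     -0.0008  0.0002 -0.0005]
[0.55  0.189 0.094]
[0.591 0.183 0.094]
bench [ 0.845 -0.093  0.1  ] [0.894 0.113 0.1  ]
[-0.07016419  0.52193759 -0.0363713   1.59994757  0.02120555  1.02108719
 -0.1128321 ]
{'fovy': 65.70646984690485, 'cx': 313.9852367938105, 'cy': 199.44307556824492, 'xyz': array([0.62537458, 0.06881743, 0.37169179]), 'rotation': array([ 2.86714199e+00,  1.10164585e-03, -8.95441526e-04])}
```

View pics/w0.png

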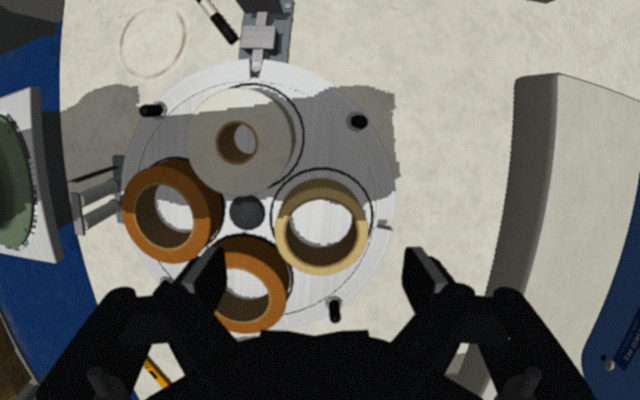

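The label roll stands at the bolt side (+y) and the scene fit puts the axis at (0.548, -0.040) with yaw -5.1°. In the wrist picture the bolt plate is at about (258,10) and the pegs at (359,121), (150,110) and (334,308). So the tray needs +90°. First I draw the bolt.

Call:
play_rows(
  deltas=[
    [0.08, -0.03, 0.04, 0, 0, 0.0106, 1],
    [0.16, -0.06, 0.08, 0, 0, 0.0212, 1],
    [0.24, -0.09, 0.12, 0, 0, 0.0318, 1],
    [0.318, -0.118, 0.16, 0, 0, 0.0423, 1],
    [0.318, -0.118, 0.2, 0, 0, 0.0423, 1],
    [0.318, -0.118, 0.2, 0, 0, 0.0423, 1],
    [0.318, -0.118, 0.2, 0, 0, 0.0423, 1],
    [0.318, -0.118, 0.2, 0, 0, 0.0423, 1],
  ],
  newtons=30,
)

```text
clock: 0.95
position: [0.5669, 0.158, 0.1323]
tool_rot: [3.14, -0.0, 1.481]
force: [0.6, 0.1, -0.0]
grip_width: -0.0001
finger_force: 0.0
```

Run:
```python
from h import *
snap('wrist','w1.png'); snap('scene','s1.png')
a=cv2.imread('pics/w1.png'); b=cv2.resize(cv2.imread('pics/s1.png')[130:250,250:410],(640,480))[:, :]
b=cv2.resize(b,(533,400)); cv2.imwrite('pics/v1.png',cv2.resize(np.hstack([a,b]),(800,273)))
s=observe();print(s['clock'],s['position'],s['tool_rot'],s['force'],s['qpos'])
for u,v in((359,121),(150,110)): pass
```

```text
1.05 [0.5667501  0.15819872 0.13225506] [ 3.14025069e+00 -3.87590965e-04  1.48071235e+00] [-0.54082286 -0.55621299 -0.15153117] [-0.34592575  0.58382658 -0.03858159  1.78604893  0.03089092  0.7709252
 -0.49033682]
```

View pics/v1.png

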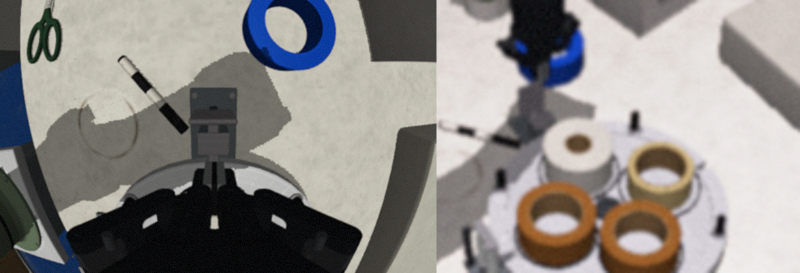

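Call:
play_rows(
  deltas=[
    [0, 0, 0.05, 0, 0, 0, 1],
    [0, 0, 0.1, 0, 0, 0, 1],
    [0, 0, 0.144, 0, 0, 0, 1],
    [0, 0, 0.144, 0, 0, 0, 1],
    [0.02, 0, 0.144, 0, 0, 0, 1],
    [0.035, 0, 0.144, 0, 0, 0, 1],
    [0.045, 0, 0.144, 0, 0, 0, 1],
    [0.055, 0, 0.144, 0, 0, 0, 1],
    [0.062, 0, 0.144, 0, 0, 0, 1],
    [0.066, 0, 0.144, 0, 0, 0, 1],
  ],
)

```text
clock: 2.05
position: [0.569, 0.1922, 0.0595]
tool_rot: [3.141, -0.0, 1.482]
force: [-0.1, -3.1, 1.5]
grip_width: -0.0002
finger_force: 1.6
```

```bash
cat >> h.py <<'E'
C=np.array([.5478,-.0401]); Y=-.0886
def loc(p):
    d=np.array(p[:2])-C; return np.array([np.cos(Y)*d[0]+np.sin(Y)*d[1],-np.sin(Y)*d[0]+np.cos(Y)*d[1]])
def wor(l): return C+np.array([np.cos(Y)*l[0]-np.sin(Y)*l[1],np.sin(Y)*l[0]+np.cos(Y)*l[1]])
E
python3 - <<'E'
from h import *
s=observe();print(s['clock'],s['position'],loc(s['position']),s['force'])
E
```

```text
2.05 [0.5690415  0.19217291 0.05953454] [0.00060572 0.23324137] [-0.06825784 -3.13017605  1.51458144]
```

Call:
play_rows(
  deltas=[
    [0.004, 0, 0, 0, 0, 0, 1],
    [0.008, 0, 0, 0, 0, 0, 1],
    [0.008, 0, 0, 0, 0, 0, 1],
  ],
)

```text
clock: 2.35
position: [0.5692, 0.1962, 0.0593]
tool_rot: [-3.142, -0.0, 1.482]
force: [0.6, -0.0, 0.5]
grip_width: 0.0
finger_force: 0.1
```

Run:
```python
from h import *
s=observe();print(s['clock'],s['position'],loc(s['position']),s['force'])
```

```text
2.35 [0.56923362 0.19619613 0.05925894] [0.00044109 0.23726581] [ 0.63326991 -0.00232126  0.5050482 ]
```

Call:
play_rows(
  deltas=[
    [0.003, 0, 0, 0, 0, 0, 1],
    [0.006, 0, 0, 0, 0, 0, 1],
    [0.006, 0, 0, 0, 0, 0, 1],
    [0.006, 0, 0, 0, 0, 0, 1],
  ],
)

```text
clock: 2.75
position: [0.5694, 0.198, 0.0592]
tool_rot: [-3.141, 0.001, 1.482]
force: [0.1, -6.7, 3.6]
grip_width: 0.0
finger_force: 3.2
```

Run:
```python
from h import *
s=observe();print(s['clock'],s['position'],loc(s['position']),s['force'])
```

```text
2.75 [0.56937961 0.19799343 0.05917251] [0.00042747 0.23906899] [ 0.14781918 -6.68600249  3.56659153]
```

Call:
play_rows(
  deltas=[
    [-0.05, 0, 0, 0, 0, 0, 1],
    [-0.05, 0, -0.1, 0, 0, 0, 1],
    [-0.05, 0, -0.2, 0, 0, 0, 1],
    [-0.15, -0.03, -0.22, 0, 0, 0.06, 0.5],
    [-0.25, -0.06, -0.22, 0, 0, 0.12, 0.5],
    [-0.34, -0.1, -0.22, 0, 0, 0.18, 0.5],
    [-0.43, -0.13, -0.22, 0, 0, 0.24, 0.5],
    [-0.52, -0.16, -0.22, 0, 0, 0.3, 0.5],
    [-0.61, -0.19, -0.22, 0, 0, 0.36, 0.5],
    [-0.702, -0.224, -0.22, 0, 0, 0.375, 0.5],
  ],
)

```text
clock: 3.75
position: [0.4263, -0.1419, 0.1695]
tool_rot: [3.141, -0.001, 0.693]
force: [0.3, -0.8, 0.4]
grip_width: 0.0427
finger_force: 0.0
```

Run:
```python
from h import *
s=observe();print(s['clock'],s['position'],loc(s['position']),s['force'],s['tool_rot'],s['grip_width'])
print(s['qpos'])
```

```text
3.75 [ 0.42630638 -0.14192465  0.16950609] [-0.11200721 -0.1121755 ] [ 0.26921698 -0.79601932  0.36156452] [ 3.14117755e+00 -7.95961415e-04  6.92631944e-01] 0.042732791815433345
[ 0.02249923  0.34418815  0.20730519  2.11609993 -0.10987951  0.69027225
 -0.5753957 ]
```

Run:
```python
from h import *
a=snap('wrist','w2.png')[:,:,::-1]; b=snap('side','s2.png')[:,:,::-1]
b=cv2.resize(b[150:290,220:420],(571,400)); cv2.imwrite('pics/v2.png',cv2.resize(np.hstack([a,b]),(800,264)))
```

```text
(no output)
```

View pics/v2.png

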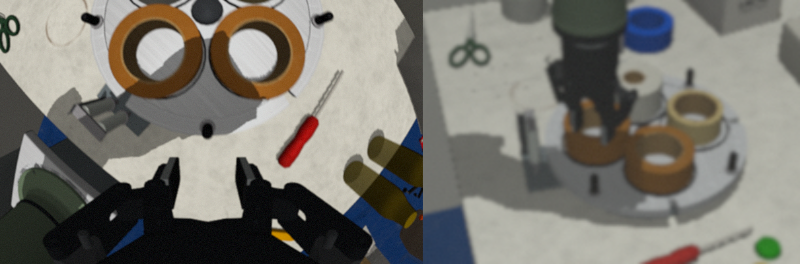

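Run:
```python
from h import *
for p in((406,326),(430,315)): print(onz('scene',*p,0.0))
```

```text
[ 0.53376477 -0.44791202  0.        ]
[ 6.13970654e-01 -4.61869511e-01  2.22044605e-16]
```

Call:
play_rows(
  deltas=[
    [0, 0, 0.08, 0, 0, 0, 0.5],
    [0, 0, 0.16, 0, 0, 0, 0.5],
    [0, 0, 0.218, 0, 0, 0, 0.5],
    [0, 0, 0.218, 0, 0, 0, 0.6],
    [0, 0, 0.218, 0, 0, 0, 0.7],
    [0, 0, 0.218, 0, 0, 0, 0.8],
    [0, 0, 0.218, 0, 0, 0, 0.9],
    [0, 0, 0.218, 0, 0, 0, 1],
    [0, 0, 0.218, 0, 0, 0, 1],
  ],
  newtons=20,
)

```text
clock: 4.75
position: [0.4278, -0.1409, 0.0617]
tool_rot: [3.14, -0.002, 0.697]
force: [-0.9, 0.4, 11.3]
grip_width: 0.0127
finger_force: 19.9
```

Run:
```python
from h import *
s=observe();print(s['clock'],s['position'],loc(s['position']),s['force'],s['tool_rot'],s['grip_width'])
# arc waypoints relative to pose at tool axes: local tangent=tool y, radial inward=tool x
import math
r=.158
for i in range(1,19):
    a=math.radians(5*i)
    print(i, round(r*(1-math.cos(a))/.5,3), round(r*math.sin(a)/.5,3), round(-5*i/120,4))
```

```text
4.75 [ 0.42780393 -0.14092164  0.06171774] [-0.11060429 -0.11104392] [-0.94405737  0.40728417 11.34593934] [ 3.13978962e+00 -1.69265376e-03  6.96977081e-01] 0.012715077976084618
1 0.001 0.028 -0.0417
2 0.005 0.055 -0.0833
3 0.011 0.082 -0.125
4 0.019 0.108 -0.1667
5 0.03 0.134 -0.2083
6 0.042 0.158 -0.25
7 0.057 0.181 -0.2917
8 0.074 0.203 -0.3333
9 0.093 0.223 -0.375
10 0.113 0.242 -0.4167
11 0.135 0.259 -0.4583
12 0.158 0.274 -0.5
13 0.182 0.286 -0.5417
14 0.208 0.297 -0.5833
15 0.234 0.305 -0.625
16 0.261 0.311 -0.6667
17 0.288 0.315 -0.7083
18 0.316 0.316 -0.75
```

Call:
play_rows(
  deltas=[
    [0.001, 0.028, 0, 0, 0, -0.0417, 1],
    [0.005, 0.055, 0, 0, 0, -0.0833, 1],
    [0.011, 0.082, 0, 0, 0, -0.125, 1],
    [0.019, 0.108, 0, 0, 0, -0.1667, 1],
    [0.03, 0.134, 0, 0, 0, -0.2083, 1],
    [0.042, 0.158, 0, 0, 0, -0.25, 1],
    [0.057, 0.181, 0, 0, 0, -0.2917, 1],
    [0.074, 0.203, 0, 0, 0, -0.3333, 1],
    [0.093, 0.223, 0, 0, 0, -0.375, 1],
    [0.093, 0.223, 0, 0, 0, -0.375, 1],
  ],
)

```text
clock: 5.75
position: [0.5366, -0.1963, 0.0618]
tool_rot: [3.138, 0.0, 1.486]
force: [1.5, 4.0, 7.9]
grip_width: 0.0124
finger_force: 20.9
```

Run:
```python
from h import *
s=observe();p=loc(s['position']);print(s['clock'],s['position'],p,np.linalg.norm(p),np.degrees(np.arctan2(p[1],p[0])),s['force'],s['tool_rot'],s['grip_width'],s['qpos'])
```

```text
5.75 [ 0.53664907 -0.19629104  0.06184075] [ 0.00271324 -0.15656507] 0.15658858002918907 -89.00717545901101 [1.46338603 3.9860316  7.88351111] [3.13791125e+00 7.90349815e-05 1.48624505e+00] 0.012401956101598744 [ 0.29795753  0.66780582 -0.0714325   1.86655822  0.07677538  0.60619863
  0.09430701]
```

Call:
play_rows(
  deltas=[
    [0.001, 0.028, 0, 0, 0, -0.0417, 1],
    [0.005, 0.055, 0, 0, 0, -0.0833, 1],
    [0.011, 0.082, 0, 0, 0, -0.125, 1],
    [0.019, 0.108, 0, 0, 0, -0.1667, 1],
    [0.03, 0.134, 0, 0, 0, -0.2083, 1],
    [0.042, 0.158, 0, 0, 0, -0.25, 1],
    [0.057, 0.181, 0, 0, 0, -0.2917, 1],
    [0.074, 0.203, 0, 0, 0, -0.3333, 1],
    [0.089, 0.2195, 0, 0, 0, -0.367, 1],
    [0.089, 0.2195, 0, 0, 0, -0.367, 1],
  ],
)

```text
clock: 6.75
position: [0.6487, -0.1602, 0.0618]
tool_rot: [3.14, 0.001, 2.255]
force: [-1.7, 5.2, 7.7]
grip_width: 0.0124
finger_force: 21.0
```

Run:
```python
from h import *
s=observe();p=loc(s['position']);print(s['clock'],s['position'],p,np.linalg.norm(p),np.degrees(np.arctan2(p[1],p[0])),s['force'],s['tool_rot'],s['grip_width'],s['qpos'])
snap('scene','s3.png');snap('side','d3.png')
```

```text
6.75 [ 0.64874046 -0.16021172  0.06181364] [ 0.11117251 -0.11070896] 0.15689423562575489 -44.88029934702761 [-1.65042953  5.19409505  7.67697628] [3.13987369e+00 9.89680972e-04 2.25462384e+00] 0.012389238664473322 [ 0.32298107  0.79655344 -0.26816426  1.5839545   0.26763358  0.79547227
  0.62773854]
```

Call:
play_rows(
  deltas=[
    [0, 0, 0, 0, 0, 0, 0.5],
    [0, 0, 0, 0, 0, 0, 0.5],
    [0, 0, 0, 0, 0, 0, 0.5],
    [0, 0, -0.1, 0, 0, 0, 0.5],
    [0, 0, -0.2, 0, 0, 0, 0.5],
    [0, 0, -0.25, 0, 0, 0.0, 0.5],
    [0.1, 0.04, -0.3, 0, 0, 0.07, 1],
    [0.2, 0.08, -0.35, 0, 0, 0.14, 1],
    [0.28, 0.11, -0.38, 0, 0, 0.21, 1],
    [0.36, 0.14, -0.38, 0, 0, 0.28, 1],
  ],
)

```text
clock: 7.85
position: [0.5908, 0.0166, 0.2519]
tool_rot: [3.139, 0.0, 1.66]
force: [1.7, 1.3, -1.0]
grip_width: 0.0
finger_force: 0.0
```

Run:
```python
from h import *
s=observe();p=loc(s['position']);print(s['clock'],s['position'],p,s['force'],s['tool_rot'],s['grip_width'])
```

```text
7.85 [0.59081415 0.01659957 0.25189678] [0.03782842 0.06028324] [ 1.69463825  1.30918906 -0.96942358] [3.13854843e+00 2.26410250e-04 1.66019983e+00] 1.8023689767456223e-05
```

Run:
```python
from h import *
a=snap('wrist','w4.png'); cv2.imwrite('pics/v4.png',cv2.resize(a[0:300,120:520,::-1],(800,600),interpolation=cv2.INTER_CUBIC)); print(get_calibration('wrist'))
```

```text
{'fovy': 65.70646984690485, 'cx': 313.9852367938105, 'cy': 199.44307556824492, 'xyz': array([0.58317453, 0.09409288, 0.39302915]), 'rotation': array([ 2.87116631e+00, -1.95005965e-03,  8.06171223e-02])}
```

View pics/v4.png

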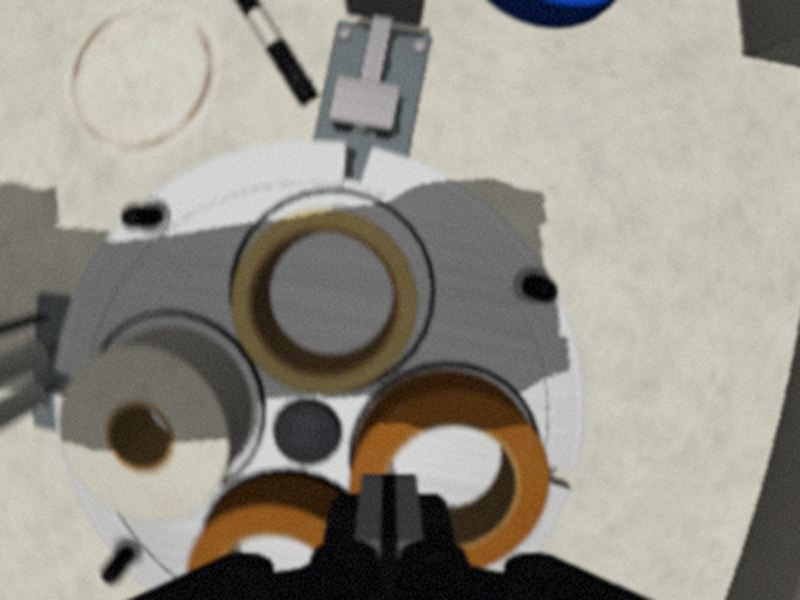

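Run:
```python
from h import *
V=lambda u,v:(120+u/2,v/2)
for nm,(u,v),z in (('notchL',(346,148),.044),('notchR',(369,152),.044),('bar top',(371,82),.05),('blockL',(335,80),.05),('blockR',(400,88),.05)):
    print(nm,loc(onz('wrist',*V(u,v),z)).round(4))
for nm,(u,v) in (('peg135',(131,215)),('peg45',(546,290)),('peg225',(112,578))):
    p=loc(onz('wrist',*V(u,v),.082)); print(nm,p.round(4),np.linalg.norm(p),np.degrees(np.arctan2(p[1],p[0])))
# scene s3 pegs
```

```text
notchL [-0.0069  0.1798]
notchR [0.0061 0.1795]
bar top [0.0007 0.2186]
blockL [-0.019   0.2168]
blockR [0.0169 0.2177]
peg135 [-0.111   0.1278] 0.16932146814336896 130.97791604851398
peg45 [0.1086 0.1226] 0.16382120175849077 48.46863550529783
peg225 [-0.1136 -0.0931] 0.14687279343850265 -140.66609507220875
```

Call:
play_rows(
  deltas=[
    [0.1, 0.002, 0.04, 0, 0, 0.03, 1],
    [0.2, 0.004, 0.08, 0, 0, 0.06, 1],
    [0.3, 0.006, 0.12, 0, 0, 0.085, 1],
    [0.39, 0.007, 0.164, 0, 0, 0.085, 1],
    [0.466, 0.007, 0.164, 0, 0, 0.085, 1],
    [0.466, 0.007, 0.164, 0, 0, 0.085, 1],
    [0.466, 0.007, 0.22, 0, 0, 0.085, 1],
    [0.466, 0.007, 0.3, 0, 0, 0.085, 1],
    [0.466, 0.007, 0.382, 0, 0, 0.085, 1],
    [0.466, 0.007, 0.382, 0, 0, 0.085, 1],
  ],
)

```text
clock: 8.9
position: [0.5693, 0.2461, 0.0542]
tool_rot: [-3.135, 0.004, 1.49]
force: [-1.2, -0.2, 0.6]
grip_width: -0.0
finger_force: 0.0
```

Run:
```python
from h import *
s=observe();p=loc(s['position']);print(s['clock'],s['position'],p,s['force'],s['tool_rot'],s['grip_width'])
```

```text
8.9 [0.56929191 0.24605953 0.05421298] [-0.00391297  0.28693879] [-1.24291593 -0.18348234  0.63988543] [-3.1352322   0.00403235  1.49014437] -1.1110044536101171e-05
```

Call:
play_rows(
  deltas=[
    [-0.02, 0, -0.01, 0, 0, 0, 1],
    [-0.036, 0, -0.01, 0, 0, 0, 1],
    [-0.048, 0, -0.01, 0, 0, 0, 1],
    [-0.058, 0, -0.01, 0, 0, 0, 1],
    [-0.068, 0, -0.01, 0, 0, 0, 1],
    [-0.076, 0, -0.01, 0, 0, 0, 1],
    [-0.084, 0, -0.01, 0, 0, 0, 1],
  ],
)

```text
clock: 9.6
position: [0.5685, 0.2057, 0.0638]
tool_rot: [3.141, -0.0, 1.49]
force: [-0.2, 3.5, 2.4]
grip_width: -0.0001
finger_force: 1.7
```

Run:
```python
from h import *
s=observe();p=loc(s['position']);print(s['clock'],s['position'],p,s['force'],s['tool_rot'],s['grip_width'])
```

```text
9.6 [0.56848289 0.2056919  0.0638273 ] [-0.00114692  0.24665791] [-0.15957658  3.45142601  2.39482276] [ 3.14141952e+00 -2.32503600e-04  1.48957753e+00] -7.49988589607249e-05
```

Sliding at about 3.5 N, so the nose is entering the notch. I continue to the stop.

Call:
play_rows(
  deltas=[
    [-0.004, 0, 0, 0, 0, 0, 1],
    [-0.008, 0, 0, 0, 0, 0, 1],
    [-0.012, 0, 0, 0, 0, 0, 1],
    [-0.014, 0, 0, 0, 0, 0, 1],
    [-0.014, 0, 0, 0, 0, 0, 1],
  ],
)

```text
clock: 10.1
position: [0.5681, 0.202, 0.0638]
tool_rot: [3.14, -0.004, 1.492]
force: [3.0, 17.3, -2.6]
grip_width: 0.0002
finger_force: 8.9
```

Run:
```python
from h import *
s=observe();p=loc(s['position']);print(s['clock'],s['position'],p,s['force'])
```

```text
10.1 [0.56809386 0.20195303 0.06383806] [-0.0012036   0.24289929] [ 3.03886415 17.29540168 -2.61223562]
```

Call:
play_rows(
  deltas=[
    [0.03, 0, 0, 0, 0, 0, 1],
    [0.08, 0, 0, 0, 0, 0, 1],
    [0.08, 0, -0.1, 0, 0, 0, 1],
    [0.08, 0, -0.2, 0, 0, 0, 1],
    [0.0, 0, -0.3, 0, 0, 0, 1],
    [-0.1, 0, -0.4, 0, 0, 0, 1],
    [-0.2, 0, -0.4, 0, 0, 0, 1],
    [-0.3, 0, -0.4, 0, 0, 0, 1],
    [-0.35, 0, -0.4, 0, 0, 0, 1],
    [-0.35, 0, -0.4, 0, 0, 0, 1],
  ],
)

```text
clock: 11.1
position: [0.553, 0.0173, 0.2641]
tool_rot: [-3.141, 0.003, 1.481]
force: [1.0, 0.2, 0.6]
grip_width: 0.0
finger_force: 0.0
```

Run:
```python
from h import *
a=snap('wrist','w5.png'); cv2.imwrite('pics/v5.png',cv2.resize(a[0:300,120:520,::-1],(800,600),interpolation=cv2.INTER_CUBIC)); s=observe(); print(s['clock'],s['position'],s['force'])
```

```text
11.15 [0.55326231 0.0204762  0.2638448 ] [0.30972433 0.64685351 0.22878471]
```

View pics/v5.png

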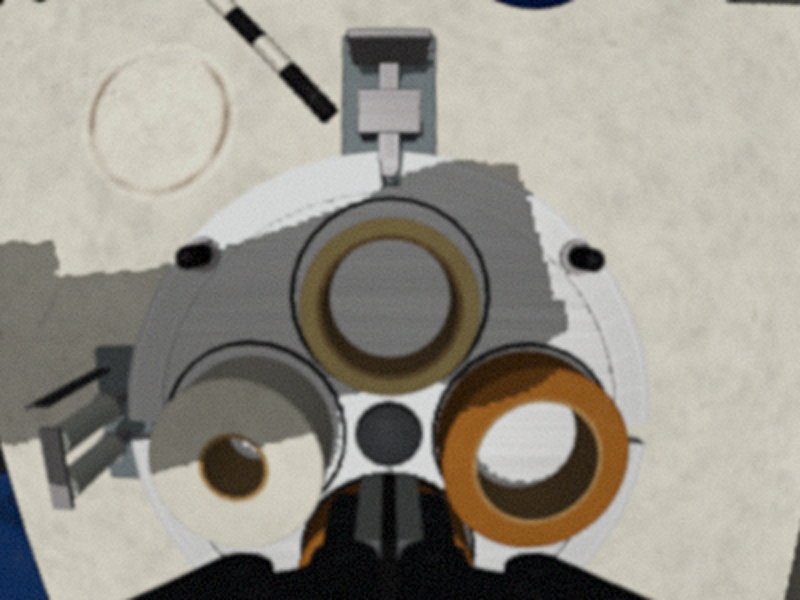

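The bolt nose fills the notch at (390,175), the plate is back in at (390,45), and the label roll stands at the gate at (235,465). The rolls lie flat in their nests and the robot is clear of everything.

```bash
python3 -c "
from workcell import *
print(job_done())"
```

```text
the job is handed in; nothing more can be done
None
```

The label roll now stands at the gate, the tray is locked with the bolt fully home, and I handed the job in at about 11 s; no verdict on the result came back.

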